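Sweep the sorting slab clean with the hanging scraper

TASK

Lift the scraper block up and off its hook on the rack and use it to sweep all four marble chips off the steel slab into the catch tray at its far edge; do not touch the chips with the gripper. Then leave the scraper standing upright on its foot on the slab, let go of it, and leave everything else where it is.

Things in the scene. Friction and masses are not known exactly. Their poses are not given: they have to be found in the camera images.
- scraper: white plastic scraper block, 0.2 kg, hanging on one of the two hooks. Foot 34 (x) by 100 (y) mm, 30 mm high; from its middle a flat handle, 16 (x) by 30 (y) mm, rises to 148 mm above the underside; free to grip from 30 to 100 mm, hanging hole above. Origin: centre of the underside, at first 54 mm above the bench; z up the handle, x along the hook, away from the robot
- scraper_hole (a point): centre of the scraper's hanging hole, 120 mm above its underside; the hole goes through along x, is 20 mm wide (y) and reaches from 100 to 140 mm above the underside; axes as the scraper's
- rack: fixed open steel rack with two hooks (see those). Origin on the bench midway below the hooks; x points away from the robot, z up. 12 mm posts at x = 75, y = +-125 mm, a crossbar between them. Above the hooks a solid shelf, x from -8 to 95 mm, 270 mm wide, its underside 272 mm above the bench: it bars a grasp from straight above
- hook_left (a point): point on the centre line of the hook at rack y = +55 mm, x = 0, 190 mm above the bench, where an item hangs; axes as the rack's. The hook, a round bar 8 mm thick, runs level along x from the crossbar at x = 75 mm to x = -14 mm and there turns up; the tip ends at x = -25 mm, its top 208 mm above the bench
- hook_right (a point): the same on the hook at rack y = -55 mm
- slab: fixed steel sorting slab, 160 (x) by 150 (y) mm, its top 24 mm above the bench, with a catch tray joined to its far edge at x = 80 mm. Origin on the bench under the slab's centre; x points to the tray, away from the robot. Lips along both sides stand 12 mm above its top, 138 mm apart inside; the near and far edges are open
- slab_top (a point): centre of the slab's top, 24 mm above the bench; axes as the slab's
- tray_floor (a point): centre of the aluminium catch tray's inner floor, 122.5 mm along x from the slab's origin, 3 mm above the bench; axes as the slab's. The tray is 85 (x) by 140 (y) mm inside, open towards the slab, its walls 42 mm above the bench
- chip0: one of four marble chips, about 20 mm across and 15 mm high, 11 g, lying on the slab. Origin under its centre
- chip1: one of four marble chips, about 20 mm across and 15 mm high, 11 g, lying on the slab. Origin under its centre
- chip2: one of four marble chips, about 20 mm across and 15 mm high, 11 g, lying on the slab. Origin under its centre
- chip3: one of four marble chips, about 20 mm across and 15 mm high, 11 g, lying on the slab. Origin under its centre
- paddle: a flat white stirring paddle, 42 x 10 x 156 mm, hanging by its top hole on the rack's other hook: a bystander. Origin at the middle of its lower end, z up
- jar: a small amber jar, 44 mm across, 55 mm tall, standing on the rack's shelf: a bystander. Origin under its centre
- meter: a white handheld meter, 140 x 75 x 41 mm, beside the rack: a bystander. Origin under its centre, x along its length
- thermometer: a grey probe thermometer, 22 mm wide, 20 mm high, lying on the bench between rack and slab: a bystander. The grey body runs from 95 mm behind its origin to 15 mm before it along its x, the steel probe on to 115 mm
- wash_bottle: a squeeze wash bottle, 68 mm across, 190 mm tall with its spout: a bystander. Origin under its centre
- beaker: a glass beaker, 70 mm across, 85 mm tall: a bystander. Origin under its centre
- wrench: a steel wrench 140 mm long lying on the bench: a bystander. Origin under its middle, x along it
- collar: a steel ring 48 mm across, 12 mm high, lying on the bench: a bystander. Origin under its centre
Not all that is in view belongs to the job. Leave any brown or purple look-alike of the scraper alone.

How it is judged:
On the way, in this order (a step that is already met when the one before it is completed fails the run):
1. the scraper is off its hook, held by the gripper clear of both hooks and of the bench (distance between scraper_hole and hook_left above 0.05 m and distance between scraper_hole and hook_right above 0.05 m and height (world z) of scraper above 0.026 m and contact force between the fingers and scraper above 1 N), for 0.2 s.
2. all four chips are in the catch tray (x of chip0 in the frame of slab between 0.08 and 0.166 m and y of chip0 in the frame of tray_floor between -0.07 and 0.07 m and z of each of chip0, chip1, chip2, chip3 in the frame of tray_floor below 0.03 m and x of chip1 in the frame of slab between 0.08 and 0.166 m and y of chip1 in the frame of tray_floor between -0.07 and 0.07 m and x of chip2 in the frame of slab between 0.08 and 0.166 m and y of chip2 in the frame of tray_floor between -0.07 and 0.07 m and x of chip3 in the frame of slab between 0.08 and 0.166 m and y of chip3 in the frame of tray_floor between -0.07 and 0.07 m), for 0.2 s.
At the end, for the whole second after the job is handed in: All four chips lie at rest in the catch tray (past the slab's edge, inside the walls, less than 30 mm above the tray floor); the scraper stands released and at rest on the slab's top, underside within 6 mm of it, centre over the slab, within 0.1 rad of upright (all of step 2 and linear speed of each of chip0, chip1, chip2, chip3, scraper below 0.02 m/s and angle between scraper's own z axis and vertical below 0.1 rad and x of scraper in the frame of slab_top between -0.085 and 0.085 m and y of scraper in the frame of slab_top between -0.065 and 0.065 m and z of scraper in the frame of slab_top between -0.006 and 0.006 m); the robot touches nothing.
It fails at once if the gripper's fingers touch a chip (contact force between the fingers and chip0 above 0.5 N or contact force between the fingers and chip1 above 0.5 N or contact force between the fingers and chip2 above 0.5 N or contact force between the fingers and chip3 above 0.5 N).
It fails at once if a bystander (paddle, jar, meter, thermometer, wash bottle, beaker, wrench, collar) is moved by more than 30 mm (distance of any of paddle, jar, meter, thermometer, wash_bottle, beaker, wrench, collar from where it was at the start of the episode above 0.03 m).
It also fails if it takes over 54 s, if anything falls off the work surface, if the arm or the gripper's body presses on something with over 40 N, if the wrist force passes 120 N, or if a joint passes its speed limit or range.

ROBOT

A 6-joint arm with a two-finger parallel gripper is mounted at the origin on the work surface. World frame = base frame: x ahead of the robot, y to its left, z up, the work surface at z = 0. Lengths are in m, angles in rad, forces in N, time in s.
With the tool pointing down it reaches from about 0.325 to 0.9 m from the base axis. Payload 6.1 kg.
Tool frame: the origin (TCP) lies midway between the tips of the shut fingers; the grasp point (between the pads) lies 19 mm behind it; z points along the fingers, y is the line along which they close (so a half turn about z gives the same grasp; the last joint's range is limited). The gripper opens to 87 mm and grips with 3 to 60 N. Pads are 19 mm wide; open, the fingers measure 117 mm over their backs; the gripper's body (75 mm by 190 mm) begins 51 mm behind the grasp point.
Start: joints at [1.044, 0.22, 1.526, -0, 1.395, -0.126], TCP at [0.244, 0.575, 0.223] pointing down, gripper open.
Joint ranges: [-2.98, 2.98], [-0.91, 2.08], [0.09, 2.57], [-1.24, 4.39], [0.2, 2.65], [-2.68, 2.68]. Speed limits (rad/s): [2.57, 2.57, 3.01, 3.14, 3.14, 3.14].

INTERFACE

Orientations are given as a unit quaternion [w, x, y, z].
In Python, from plant import bot gives the robot as it stands.
- The arm moves only by the shell command python3 -m handwheel 'ROWS' [FORCE]. ROWS is JSON, a list that holds one entry, the list of rows, each a list of 7 numbers: the shift along the tool's x, y, z in mm, then the turn, a rotation vector about the tool's x, y, z in rad, then the opening, from -1 (shut) to 1 (fully open). In form: [[[x, y, z, wx, wy, wz, hand], ...]]. A call has 1 to 12 rows; each row shifts and turns the commanded pose from where the row before left it, along the tool's axes as they then stand; what a row does not reach is not made up. A row lasts 1/10 s, in which the tool goes at most 50 mm and 8.59 degrees, less where a joint would pass 70% of its speed; a pose out of reach is approached as far as the arm can. A call is refused whole if a number of a shift passes 50 or a number of a turn 0.15, either way. A call with a gripper value outside its range is refused whole. The fingers move at their own pace and stop on an object; FORCE is the grip in N (left out, the last holds). Time passes only in rows, so rows that do not move let the fingers close. It gives the time, the measured TCP pose, the force, the opening and the grip force at its end, in the units of the state.
- bot.observe(): the state, without advancing time (a new reading comes with each control period).
- bot.snapshot(name): name is "side" or "top" or "wrist"; returns (picture, depth): 384x512x3 uint8, red, green, blue; 384x512 float32, m along the optical axis (not along the pixel's ray), 0 where there is no reading.
- bot.camera_info(name): a dict with "vertical_fov" (degrees; the focal length in pixels is half the picture's height over the tangent of half this angle, whatever the lens; pixels are square), "cx", "cy" (the principal point, pixels), "rvec" (rotation vector, rad) and "tvec" (3), from world to camera coordinates, as OpenCV has them. Camera axes: x right, y down, z forward; pixel columns grow to the right and rows downward; lengths in m; the calibration is good to about 2 mm. A picture is of the moment at which its call begins: read the wrist's pose just before it. camera_info takes no time and is no camera call; for the wrist camera it gives the pose at the moment of the call.
- bot.job_done(): hands the job in; it is judged then, once.
The state is a dict: "clock": time; "joint_pos": joint angles; "qd": joint speeds; "joint_efforts": joint torques, N m; "tcp_pos": TCP position; "tool_rot": TCP orientation; "wrist_force": force on the tool from outside, world axes, zero at the start; "wrist_torque": the same for the moment, N m; "grip_width": opening from 0.0 (shut) to 1.0 (fully open); "grasp_force": force on a finger pad.
Only numpy, scipy, OpenCV 4.12 (cv2) and the standard library are available. Lean on these libraries where they do the work, as an engineer would, in place of code of your own. Each camera call takes 0.05 s, during which the arm holds its last target. There are 200 camera calls.

## Working session

There is one attempt and no reset: what is moved stays moved. The work goes in short steps, Python scripts to look and compute and a shell command to move; the robot and the scene stay as the last step left them, time stands still between calls to the robot, and variables do not carry over. Pictures are saved under pics/ and viewed, at most 10 in all, crops included, and the job is handed in when it is done.

```bash
mkdir -p pics; cat > h.py <<'E'
import numpy as np, cv2
from plant import bot
def cam(n):
    c=bot.camera_info(n); f=192/np.tan(np.radians(c["vertical_fov"])/2)
    K=np.array([[f,0,c["cx"]],[0,f,c["cy"]],[0,0,1]])
    R=cv2.Rodrigues(np.array(c["rvec"],float))[0]; return K,R,np.array(c["tvec"],float).ravel(),c
def cloud(n,d,cc=None):
    K,R,t,_=cc or cam(n); v,u=np.mgrid[:384,:512]
    p=np.stack([(u-K[0,2])/K[0,0]*d,(v-K[1,2])/K[1,1]*d,d],-1)
    return (p-t)@R   # world
E
python3 - <<'E'
from h import *
for n in("side","top"):
    cc=cam(n); im,d=bot.snapshot(n); np.savez(f"pics/{n}.npz",im=im,d=d)
    print(n,cc[3],(-cc[1].T@cc[2]).round(3), (d>0).mean())
    cv2.imwrite(f"pics/{n}.png",cv2.resize(im[...,::-1],(800,600),interpolation=cv2.INTER_CUBIC))
print(bot.observe())
E
```

```text
side {'vertical_fov': 52.59054096705721, 'cx': 256.8296550245886, 'cy': 189.37181343602757, 'rvec': array([ 2.27954332, -0.94778589,  0.34747279]), 'tvec': array([-0.35396627,  0.38225595,  1.14823099])} [-0.07  -0.57   1.122] 0.9960123697916666
top {'vertical_fov': 51.464075105039136, 'cx': 253.31940435545891, 'cy': 195.37040101429565, 'rvec': array([ 2.16589262, -2.17858806,  0.06543883]), 'tvec': array([0.03093161, 0.52052744, 1.41036563])} [0.408 0.002 1.447] 0.9959513346354166
{'clock': 0.1, 'joint_pos': array([ 1.04391895e+00,  2.21121284e-01,  1.52749291e+00, -1.38510409e-05,
        1.39471102e+00, -1.26097096e-01]), 'qd': array([ 0.00019313, -0.00110888, -0.00167699, -0.00060158,  0.00172585,
       -0.00092298]), 'joint_efforts': array([ 5.66710896e-04, -4.95937693e+01, -3.88521659e+01,  7.02142180e-02,
        5.13863470e-02, -3.06701259e-05]), 'tcp_pos': array([0.2435585 , 0.5749835 , 0.22156476]), 'tool_rot': array([-2.71375079e-04,  1.99050408e-01,  9.79988870e-01, -8.22707695e-04]), 'wrist_force': array([-0.04289789, -0.92114335, -0.25912362]), 'wrist_torque': array([-0.00073565,  0.0280029 , -0.06198808]), 'grasp_force': 0.0, 'grip_width': 1.0013545623693305}
```

View pics/side.png

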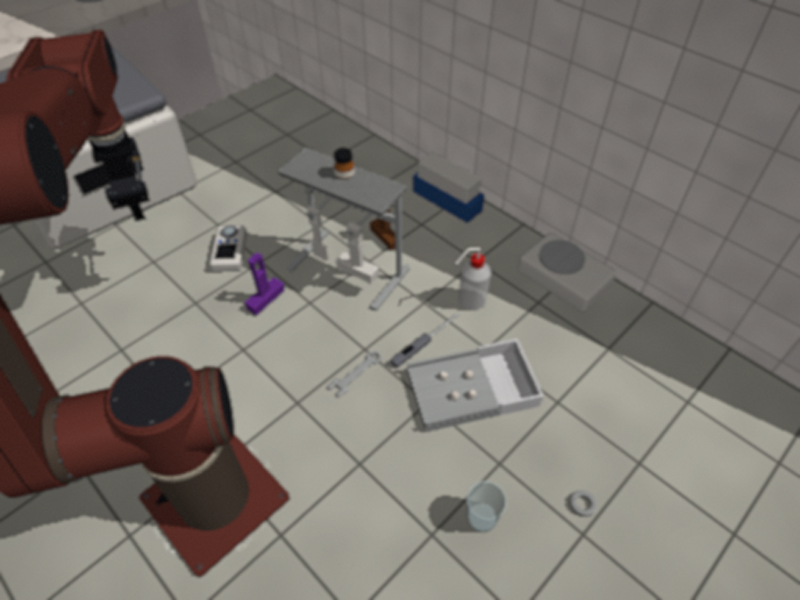

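View pics/top.png

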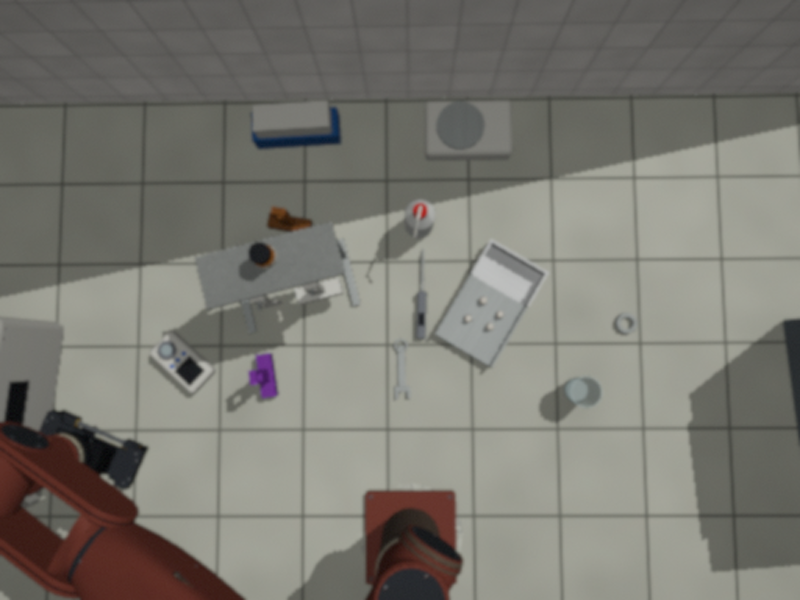

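Side view: the scraper is on the right hook, at about (355,250), with the paddle on the left hook at (318,235). The purple decoy (262,285) stands in front of the rack and the brown one is behind it. Top view: the shelf is centred near (275,265), the slab and tray near (490,300), with four chips around (484,313).

```bash
python3 - <<'E'
from h import *
S={}
for n in("side","top"):
    z=np.load(f"pics/{n}.npz"); S[n]=(z["im"],z["d"],cloud(n,z["d"]))
def rect(P):
    r=cv2.minAreaRect((P[:,:2]*1000).astype(np.float32)); return np.round(r[0],1),np.round(r[1],1),round(r[2],2)
im,d,P=S["top"]; v,u=np.mgrid[:384,:512]
def box(u0,u1,v0,v1): s=.64; return (u>u0*s)&(u<u1*s)&(v>v0*s)&(v<v1*s)&(d>0)
b=box(190,355,215,315)
m=b&(P[...,2]>.265)&(P[...,2]<.31); print("shelf",rect(P[m]),np.median(P[m][:,2]))
b=box(425,555,235,375)
zz=P[b][:,2]; print("zhist",np.histogram(zz,bins=np.arange(-.01,.06,.005)))
m=b&(P[...,2]>.012); print("slab+tray outer",rect(P[m]))
hsv=cv2.cvtColor(im,cv2.COLOR_RGB2HSV)
m=b&(P[...,2]>.03)&(hsv[...,2]>0)
K,R,t,_=cam("top")
nn,lab,st,ce=cv2.connectedComponentsWithStats((b&box(455,510,290,335)&(P[...,2]>.031)).astype(np.uint8))
for i in range(1,nn): print("chip?",st[i,4],P[lab==i].mean(0).round(4))
# purple
m=box(240,285,345,405)&(hsv[...,1]>120); print("purple",rect(P[m]),P[m][:,2].max())
m=box(140,220,330,400)&(P[...,2]>.02); print("meter",rect(P[m]))
im,d,P=S["side"]
for nm,bb in(("scraper",box(330,385,215,285)),("paddle",box(305,330,195,265))):
    m=bb&(im.min(-1)>90)&(P[...,2]>.03)&(P[...,2]<.22)
    Q=P[m]; print(nm,len(Q))
    for lo in np.arange(.03,.22,.02):
        q=Q[(Q[:,2]>=lo)&(Q[:,2]<lo+.02)]
        if len(q)>3: print(round(lo,2),len(q),q.min(0).round(3),np.median(q,0).round(3),q.max(0).round(3))
cv2.imwrite("pics/crop.png",np.hstack([cv2.resize(S["side"][0][90:220,170:275,::-1],None,fx=4,fy=4,interpolation=2),cv2.resize(S["top"][0][150:240,270:360,::-1],(380,520))]))
E
```

```text
shelf (array([578.3, 263.2]), array([104. , 270.6]), 14.33) 0.2843062674157879
zhist (array([ 152, 1661, 2727,  637,   42,  100,  821,  746,  125,  170,  138,
         34,    1]), array([-0.01 , -0.005,  0.   ,  0.005,  0.01 ,  0.015,  0.02 ,  0.025,
        0.03 ,  0.035,  0.04 ,  0.045,  0.05 ,  0.055]))
slab+tray outer (array([ 534.6, -196.2]), array([151. , 310.9]), 58.95)
chip? 15 [ 0.5407 -0.1157  0.0372]
chip? 1 [ 0.541  -0.2133  0.0313]
chip? 21 [ 0.5299 -0.1696  0.0391]
chip? 1 [ 0.5163 -0.156   0.0323]
chip? 1 [ 0.5057 -0.1487  0.0327]
chip? 20 [ 0.4973 -0.207   0.0388]
chip? 1 [ 0.5024 -0.1276  0.031 ]
chip? 1 [ 0.5019 -0.1949  0.0316]
chip? 1 [ 0.4981 -0.2303  0.0312]
chip? 20 [ 0.4882 -0.1346  0.0386]
chip? 1 [ 0.4914 -0.152   0.033 ]
chip? 22 [ 0.47   -0.1833  0.0374]
chip? 1 [ 0.4702 -0.1269  0.0334]
chip? 1 [ 0.4703 -0.1378  0.031 ]
chip? 1 [ 0.463  -0.1588  0.0317]
chip? 1 [ 0.456  -0.1411  0.0314]
chip? 1 [ 0.4555 -0.2219  0.0343]
chip? 2 [ 0.4537 -0.2288  0.0346]
purple (array([362.4, 324.5]), array([93.2, 31.6]), 8.48) 0.15383305779146858
meter (array([395., 520.]
[... 510 characters left out ...]
212 0.189]
0.19 51 [0.53  0.183 0.191] [0.55  0.197 0.2  ] [0.632 0.214 0.209]
paddle 248
0.03 4 [0.519 0.288 0.048] [0.524 0.296 0.049] [0.527 0.32  0.049]
0.05 33 [0.515 0.286 0.05 ] [0.522 0.305 0.059] [0.574 0.397 0.069]
0.07 38 [0.516 0.283 0.071] [0.522 0.306 0.081] [0.585 0.389 0.09 ]
0.09 28 [0.517 0.288 0.09 ] [0.523 0.304 0.095] [0.582 0.389 0.108]
0.11 23 [0.517 0.297 0.11 ] [0.523 0.305 0.12 ] [0.586 0.389 0.13 ]
0.13 29 [0.517 0.295 0.131] [0.525 0.306 0.14 ] [0.586 0.392 0.15 ]
0.15 38 [0.516 0.29  0.15 ] [0.523 0.308 0.16 ] [0.585 0.388 0.168]
0.17 12 [0.515 0.29  0.172] [0.524 0.293 0.183] [0.53  0.316 0.188]
0.19 43 [0.501 0.29  0.191] [0.523 0.303 0.2  ] [0.542 0.323 0.207]
```

View pics/crop.png

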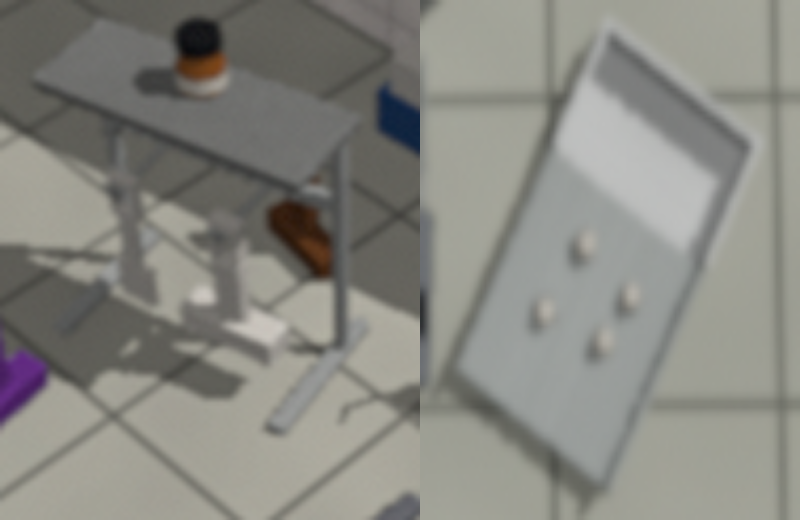

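The crop shows the scraper hanging squarely on the right hook and the four chips mid-slab. The shelf fit puts hook_right at about (0.550, 0.199), which agrees with the handle points. First a test move that lifts and pitches the tool forward, so I can watch the joints.

```bash
python3 -m handwheel '[[[0,0,-30,-0.14,0,0,1],[0,0,-20,-0.14,0,0,1],[0,0,-10,-0.14,0,0,1],[0,0,0,-0.14,0,0,1],[0,0,0,-0.14,0,0,1],[0,0,0,0,0,0,1]]]'; python3 - <<'E'
from h import *
o=bot.observe(); print(o["joint_pos"].round(3))
S=np.load("pics/top.npz"); im,d=S["im"],S["d"]; P=cloud("top",d); v,u=np.mgrid[:384,:512]
# slab/tray: dark edges; use bright-tray and slab by z with box limited, largest component
b=(u>275)&(u<358)&(v>150)&(v<240)&(d>0)
m=(b&(P[...,2]>.016)).astype(np.uint8); m=cv2.morphologyEx(m,cv2.MORPH_OPEN,np.ones((3,3)))
n,l,st,c=cv2.connectedComponentsWithStats(m)
for i in np.argsort(-st[1:,4])[:3]+1:
    r=cv2.minAreaRect((P[l==i][:,:2]*1000).astype(np.float32)); print(st[i,4],r,cv2.boxPoints(r).round(0).tolist())
m2=(b&(P[...,2]>.019)&(P[...,2]<.03)); q=P[m2][:,:2]; 
n,l,st,c=cv2.connectedComponentsWithStats(cv2.morphologyEx(m2.astype(np.uint8),cv2.MORPH_OPEN,np.ones((3,3))))
i=1+np.argmax(st[1:,4]); r=cv2.minAreaRect((P[l==i][:,:2]*1000).astype(np.float32)); print("slabtop",r)
# chips by brightness on slab
h=cv2.cvtColor(im,cv2.COLOR_RGB2HSV).astype(int); g=im[...,0].astype(int)-im[...,2]
bl=cv2.GaussianBlur(im[...,0],(0,0),8).astype(int)
m=(b&(u>290)&(u<327)&(v>186)&(v<214)&(g>5)).astype(np.uint8)
n,l,st,c=cv2.connectedComponentsWithStats(m)
K,R,t,_=cam("top"); C=-R.T@t
for i in range(1,n):
    if st[i,4]>3:
        ray=R.T@np.linalg.inv(K)@[c[i][0],c[i][1],1]; print("chip",st[i,4],c[i].round(1),(C+ray*(.034-C[2])/ray[2]).round(4))
E
```

```text
clock: 0.7
tcp_pos: [0.2382, 0.565, 0.2732]
tool_rot: [0.066, 0.188, 0.922, 0.331]
wrist_force: [-0.4, -0.4, -1.9]
grip_width: 1.0
grasp_force: 0.0
[ 0.971 -0.344  2.116  0.199  0.699 -0.306]
1894 ((485.49249267578125, -166.6378173828125), (150.95632934570312, 160.766357421875), 58.95884323120117) [[378.0, -190.0], [515.0, -273.0], [593.0, -143.0], [456.0, -61.0]]
58 ((649.070556640625, -218.46197509765625), (67.21092224121094, 7.939201354980469), 61.193782806396484) [[629.0, -246.0], [636.0, -250.0], [669.0, -191.0], [662.0, -187.0]]
42 ((599.4645385742188, -299.2431335449219), (42.347740173339844, 14.006499290466309), 42.43949508666992) [[579.0, -308.0], [589.0, -319.0], [620.0, -290.0], [610.0, -280.0]]
slabtop ((484.99139404296875, -166.39114379882812), (137.97518920898438, 159.43017578125), 59.10676574707031)
chip 19 [308.8 191.8] [ 0.5309 -0.1697  0.034 ]
chip 15 [319.5 200.9] [ 0.4986 -0.2067  0.034 ]
chip 18 [299.2 203.5] [ 0.4897 -0.135   0.034 ]
chip 17 [313.1 208.6] [ 0.4713 -0.1838  0.034 ]
```

```bash
python3 -m handwheel '[[[-17.5,-12,-16.5,0,0,0,1],[-17.5,-12,-16.5,0,0,0,1],[-17.5,-12,-16.5,0,0,0,1],[-17.5,-12,-16.5,0,0,0.1,1],[-17.5,-12,-16.5,0,0,0.1,1],[-17.5,-12,-16.5,0,0,0.1,1],[0,0,0,0,0,0,1]]]'; cat > kin.py <<'E'
from h import *
from scipy.optimize import least_squares
from scipy.spatial.transform import Rotation as Ro
D=[([1.04391895,.221121284,1.52749291,0,1.39471102,-.126097],[.2435585,.5749835,.22156476],[-.000271,.19905,.979989,-.000823]),
([.971,-.344,2.116,.199,.699,-.306],[.2382,.565,.2732],[.066,.188,.922,.331])]
o=bot.observe(); D.append((list(o["joint_pos"]),list(o["tcp_pos"]),list(o["tool_rot"])))
import json,os
if os.path.exists("D.json"): D=json.load(open("D.json"))+[(list(map(float,a)) for a in D[-1])]; D=[list(x) for x in D]
else: D=[[list(map(float,a)) for a in x] for x in D]
json.dump(D,open("D.json","w"))
def fk(q,p,s4=1,s6=1,c=None):
    a1,e,d1,L2,a3,L3,L=p
    A=Ro.from_euler("z",q[0]); B=A*Ro.from_euler("y",q[1]); F=A*Ro.from_euler("y",q[1]+q[2])
    W=F*Ro.from_euler("z",s4*q[3])*Ro.from_euler("y",q[4])
    pos=A.apply([a1,e,d1])+B.apply([0,0,L2])+F.apply([a3,0,L3])+W.apply([0,0,L])
    return pos, W*Ro.from_euler("z",s6*q[5])
if __name__=="__main__":
    print(np.round(D[-1][0],3),np.round(D[-1][1],4))
    for s4 in(1,-1):
      for s6 in(1,-1):
        cs=[(fk(q,[0]*7,s4,s6)[1].inv()*Ro.from_quat(r,scalar_first=True)) for q,_,r in D]
        print(s4,s6,[c.as_rotvec().round(3).tolist() for c in cs])
E
python3 kin.py
```

```text
clock: 1.4
tcp_pos: [0.2889, 0.4166, 0.3111]
tool_rot: [0.018, 0.324, 0.882, 0.342]
wrist_force: [-0.1, -0.7, -0.4]
grip_width: 1.0
grasp_force: 0.0
[ 0.543 -0.697  2.27   0.457  1.018 -0.454] [0.2889 0.4166 0.3111]
1 1 [[0.0, -0.0, 1.571], [0.001, 0.002, 1.571], [-0.0, 0.0, 1.571]]
1 -1 [[0.0, -0.0, 1.319], [0.001, 0.001, 0.959], [-0.0, 0.0, 0.662]]
-1 1 [[0.0, -0.0, 1.571], [-0.262, 0.139, 1.866], [-0.869, 0.299, 1.956]]
-1 -1 [[0.0, -0.0, 1.319], [-0.192, 0.194, 1.258], [-0.575, 0.575, 1.106]]
```

```bash
cat > ik.py <<'E'
from kin import *
f=lambda p: np.concatenate([np.array(fk(q,p)[0])-t for q,t,_ in D]+[.01*(np.array(p)-[0,.08,.35,.4,0,.4,.25])])
p=least_squares(f,[0,.08,.35,.4,0,.4,.25]).x
lo=np.array([-2.98,-.91,.09,-1.24,.2,-2.68]);hi=np.array([2.98,2.08,2.57,4.39,2.65,2.68])
C=Ro.from_euler("z",np.pi/2)
def ik(pos,rot,q0):
    def g(q):
        a,b=fk(q,p); return np.concatenate([(a-pos)*5,(rot.inv()*(b*C)).as_rotvec()])
    s=least_squares(g,np.clip(q0,lo+.01,hi-.01),bounds=(lo,hi)); return s.x,np.abs(s.fun).max()
rx=np.array([.9689,.2475,0]);ry=np.array([-.2475,.9689,0])
def tool(x,th,sg):   # tool z = x cos - up sin ; tool y = sg * left
    z=np.cos(th)*x-np.array([0,0,np.sin(th)]); y=sg*np.cross([0,0,1],x); return Ro.from_matrix(np.array([np.cross(y,z),y,z]).T)
if __name__=="__main__":
    print(p.round(4),np.abs(f(p)[:9]).max())
    sx=np.array([.857,-.515,0]); sc=np.array([.485,-.1665,0])
    rng=np.random.default_rng(0)
    for th in np.radians([20,30,40]):
      for sg in(1,-1):
        R=tool(rx,th,sg); hk=np.array([.5498,.1991,0]); R2=tool(sx,th,sg)
        for nm,g,RR in(("pre",hk-.12*rx+[0,0,.109],R),("grasp",hk+[0,0,.109],R),("sw0",sc-.06*sx+[0,0,.08],R2),("sw1",sc+.075*sx+[0,0,.08],R2)):
            pos=g+RR.apply([0,0,.019]); sol=[]
            for k in range(25):
                q,e=ik(pos,RR,rng.uniform(lo,hi))
                if e<2e-3 and not any(np.abs(q-s).max()<.05 for s in sol): sol.append(q)
            print(round(np.degrees(th)),sg,nm,[s.round(2).tolist() for s in sol])
E
python3 ik.py
```

```text
[-0.0008  0.0787  0.3117  0.4114  0.0533  0.5487  0.3421] 0.00015769269415077947
20 1 pre []
20 1 grasp [[0.17, 0.11, 2.51, 3.03, 0.7, 1.63]]
20 1 sw0 []
20 1 sw1 [[-0.44, 0.25, 2.46, 3.28, 0.79, 1.51]]
20 -1 pre []
20 -1 grasp [[0.17, 0.11, 2.51, 3.03, 0.7, -1.51]]
20 -1 sw0 []
20 -1 sw1 [[-0.44, 0.25, 2.46, 3.28, 0.79, -1.63]]
30 1 pre []
30 1 grasp [[0.18, -0.04, 2.48, 2.95, 0.35, 1.71]]
30 1 sw0 []
30 1 sw1 [[-0.45, 0.09, 2.45, 3.33, 0.44, 1.44]]
30 -1 pre []
30 -1 grasp [[0.18, -0.04, 2.48, 2.95, 0.35, -1.43]]
30 -1 sw0 []
30 -1 sw1 [[-0.45, 0.09, 2.45, 3.33, 0.44, -1.7]]
40 1 pre []
40 1 grasp []
40 1 sw0 []
40 1 sw1 []
40 -1 pre []
40 -1 grasp []
40 -1 sw0 []
40 -1 sw1 []
```

```bash
cat > plan.py <<'E'
from ik import *
def side(az,ph,sg):  # tool z horizontal az, dipping ph; tool y horizontal
    z=np.array([np.cos(az)*np.cos(ph),np.sin(az)*np.cos(ph),-np.sin(ph)]); y=sg*np.array([np.sin(az),-np.cos(az),0]); return Ro.from_matrix(np.array([np.cross(y,z),y,z]).T)
sx=np.array([.857,-.515,0]);sy=np.array([.515,.857,0]); sc=np.array([.485,-.1665,0]); hk=np.array([.5498,.1991,0])
E
python3 - <<'E'
from plan import *
S=np.load("pics/top.npz"); P=cloud("top",S["d"]); v,u=np.mgrid[:384,:512]
for nm,(a,b,c,e),h in(("beaker",(550,605,365,410),.03),("wash",(400,440,190,240),.03),("wrench",(385,415,335,405),.004),("therm",(412,430,250,345),.006),("collar",(610,640,310,338),.005)):
    m=(u>a*.64)&(u<b*.64)&(v>c*.64)&(v<e*.64)&(P[...,2]>h); q=P[m]; print(nm,len(q),q.min(0).round(3),q.max(0).round(3),np.median(q,0).round(3))
rng=np.random.default_rng(0)
print("now",np.round(D[-1][0],2))
for ph in np.radians([8,15]):
  for sg in(1,-1):
    az=np.radians(104.3-20); a2=np.radians(59)
    for nm,g,RR in(("pre",hk+[0,-.1,.132],side(az,ph,sg)),("grasp",hk+[0,0,.132],side(az,ph,sg)),("out",hk-.07*rx+[0,0,.155],side(az,ph,sg)),("sw0",sc-.06*sx+[0,0,.102],side(a2,ph,sg)),("sw1",sc+.075*sx+[0,0,.102],side(a2,ph,sg))):
        pos=g+RR.apply([0,0,.011]); sol=[]
        for k in range(25):
            q,e=ik(pos,RR,rng.uniform(lo,hi))
            if e<2e-3 and not any(np.abs(q-s).max()<.05 for s in sol): sol.append(q)
        print(round(np.degrees(ph)),sg,nm,[s.round(2).tolist() for s in sol])
E
```

```text
beaker 220 [ 0.294 -0.418  0.031] [0.408 0.002 1.447] [ 0.325 -0.399  0.069]
wash 376 [ 0.408 -0.06   0.03 ] [0.744 0.006 1.447] [ 0.702 -0.025  0.114]
wrench 284 [ 0.293 -0.014  0.004] [0.451 0.052 1.447] [0.375 0.016 0.007]
therm 241 [ 0.408 -0.048  0.006] [0.647 0.002 1.447] [ 0.511 -0.032  0.019]
collar 137 [ 0.408 -0.532  0.005] [0.502 0.002 1.447] [ 0.476 -0.5    0.012]
now [ 0.54 -0.7   2.27  0.46  1.02 -0.45]
8 1 pre [[-0.55, 0.66, 1.79, 1.13, 1.74, -0.95]]
8 1 grasp [[-0.39, 0.62, 1.87, 1.26, 1.63, -0.95]]
8 1 out [[-0.48, 0.48, 2.04, 1.18, 1.67, -0.99]]
8 1 sw0 [[-1.17, 0.64, 1.95, 0.96, 1.76, -1.12]]
8 1 sw1 [[-1.03, 0.8, 1.63, 1.1, 1.77, -0.94]]
8 -1 pre [[-0.55, 0.66, 1.79, 1.13, 1.74, 2.19]]
8 -1 grasp [[-0.39, 0.62, 1.87, 1.26, 1.63, 2.19]]
8 -1 out [[-0.48, 0.48, 2.04, 1.18, 1.67, 2.15]]
8 -1 sw0 [[-1.17, 0.64, 1.95, 0.96, 1.76, 2.02]]
8 -1 sw1 [[-1.03, 0.8, 1.63, 1.1, 1.77, 2.2]]
15 1 pre [[-0.54, 0.58, 1.82, 1.07, 1.66, -0.91]]
15 1 grasp [[-0.37, 0.53, 1.9, 1.19, 1.55, -0.89]]
15 1 out [[-0.46, 0.38, 2.06, 1.13, 1.59, -0.92]]
15 1 sw0 [[-1.15, 0.54, 1.99, 0.92, 1.68, -1.07]]
15 1 sw1 [[-1.02, 0.72, 1.66, 1.04, 1.69, -0.91]]
15 -1 pre [[-0.54, 0.58, 1.82, 1.07, 1.66, 2.24]]
15 -1 grasp [[-0.37, 0.53, 1.9, 1.19, 1.55, 2.25]]
15 -1 out [[-0.46, 0.38, 2.06, 1.13, 1.59, 2.22]]
15 -1 sw0 [[-1.15, 0.54, 1.99, 0.92, 1.68, 2.07]]
15 -1 sw1 [[-1.02, 0.72, 1.66, 1.04, 1.69, 2.23]]
```

```bash
cat > rows.py <<'E'
from plan import *
from scipy.spatial.transform import Slerp
def cur():
    o=bot.observe(); return np.array(o["tcp_pos"]),Ro.from_quat(o["tool_rot"],scalar_first=True),o
def rows(p0,R0,p1,R1,n,q=None):
    rv=(R0.inv()*R1).as_rotvec()/n; R=R0; dp=(p1-p0)/n
    for i in range(n):
        print(R.inv().apply(dp*1000).round(1).tolist(),rv.round(3).tolist(),end="")
        R=R*Ro.from_rotvec(rv); p0=p0+dp
        if q is not None:
            q,e=ik(p0,R,q); print("  q",q.round(2).tolist(),round(e,4),end="")
        print()
    return p0,R,q
E
python3 - <<'E'
from rows import *
p,R,o=cur(); T=side(np.radians(81.3),np.radians(13),1)
g=hk+[0,0,.132]; pre=g+T.apply([0,0,.011-.12])
Rm=Slerp([0,1],Ro.concatenate([R,T]))(.55)
p,R,q=rows(p,R,np.array([.36,.13,.34]),Rm,8,o["joint_pos"]); print()
p,R,q=rows(p,R,np.array([.47,.02,.24]),T,7,q); print()
rows(p,R,pre,T,4,q); print(pre)
E
```

```text
[-27.3, -12.7, -21.7] [-0.015, 0.047, 0.075]  q [0.36, -0.76, 2.31, 0.59, 1.15, -0.57] 0.0
[-27.1, -10.3, -23.2] [-0.015, 0.047, 0.075]  q [0.16, -0.8, 2.34, 0.7, 1.29, -0.67] 0.0
[-26.6, -8.0, -24.5] [-0.015, 0.047, 0.075]  q [-0.03, -0.81, 2.35, 0.79, 1.43, -0.76] 0.0
[-26.0, -5.6, -25.9] [-0.015, 0.047, 0.075]  q [-0.21, -0.78, 2.35, 0.84, 1.57, -0.83] 0.0
[-25.1, -3.3, -27.1] [-0.015, 0.047, 0.075]  q [-0.36, -0.72, 2.33, 0.88, 1.68, -0.88] 0.0
[-23.9, -1.1, -28.3] [-0.015, 0.047, 0.075]  q [-0.49, -0.64, 2.3, 0.89, 1.77, -0.93] 0.0
[-22.6, 1.1, -29.4] [-0.015, 0.047, 0.075]  q [-0.6, -0.54, 2.27, 0.89, 1.85, -0.96] 0.0
[-21.0, 3.1, -30.4] [-0.015, 0.047, 0.075]  q [-0.68, -0.44, 2.22, 0.88, 1.91, -0.98] 0.0

[-25.2, 6.6, -4.2] [-0.014, 0.044, 0.07]  q [-0.7, -0.32, 2.19, 0.89, 1.9, -0.98] 0.0
[-24.5, 8.4, -5.2] [-0.014, 0.044, 0.07]  q [-0.72, -0.21, 2.16, 0.89, 1.89, -0.97] 0.0
[-23.6, 10.2, -6.1] [-0.014, 0.044, 0.07]  q [-0.74, -0.1, 2.12, 0.9, 1.88, -0.96] 0.0
[-22.5, 11.9, -7.0] [-0.014, 0.044, 0.07]  q [-0.75, 0.01, 2.08, 0.92, 1.88, -0.95] 0.0
[-21.3, 13.5, -7.7] [-0.014, 0.044, 0.07]  q [-0.76, 0.11, 2.04, 0.93, 1.88, -0.92] 0.0
[-20.0, 15.1, -8.4] [-0.014, 0.044, 0.07]  q [-0.78, 0.21, 2.0, 0.95, 1.88, -0.89] 0.0
[-18.5, 16.5, -9.1] [-0.014, 0.044, 0.07]  q [-0.79, 0.31, 1.95, 0.97, 1.88, -0.85] 0.0

[-15.7, 12.9, 24.9] [0.0, 0.0, -0.0]  q [-0.74, 0.35, 1.94, 1.0, 1.83, -0.87] 0.0
[-15.7, 12.9, 24.9] [0.0, 0.0, -0.0]  q [-0.69, 0.4, 1.93, 1.02, 1.78, -0.88] 0.0
[-15.7, 12.9, 24.9] [0.0, 0.0, -0.0]  q [-0.65, 0.45, 1.91, 1.05, 1.74, -0.89] 0.0
[-15.7, 12.9, 24.9] [0.0, 0.0, -0.0]  q [-0.6, 0.5, 1.89, 1.09, 1.69, -0.91] 0.0
[0.53373514 0.09411569 0.15651966]
```

```bash
python3 -m handwheel '[[[-20,-9,-16,-0.01,0.034,0.055,1],[-20,-8,-16.5,-0.01,0.034,0.055,1],[-19.5,-7,-17,-0.01,0.034,0.055,1],[-19.5,-5.5,-18,-0.01,0.034,0.055,1],[-19,-4.5,-18.5,-0.01,0.034,0.055,1],[-18.5,-3,-19.5,-0.01,0.034,0.055,1],[-18,-2,-20,-0.01,0.034,0.055,1],[-17.5,-1,-20.5,-0.01,0.034,0.055,1],[-17,0,-21,-0.01,0.034,0.055,1],[-16,1,-21.5,-0.01,0.034,0.055,1],[-15.5,2,-22,-0.01,0.034,0.055,1]]]'
python3 - <<'E'
from rows import *
p,R,o=cur(); print(o["joint_pos"].round(2)); T=side(np.radians(81.3),np.radians(13),1)
pre=hk+[0,0,.132]+T.apply([0,0,.011-.12])
p,R,q=rows(p,R,np.array([.47,.02,.24]),T,8); print()
rows(p,R,pre,T,1)
E
```

```text
clock: 2.5
tcp_pos: [0.3589, 0.1291, 0.3353]
tool_rot: [-0.231, 0.499, 0.715, 0.431]
wrist_force: [0.9, 0.5, 0.3]
grip_width: 0.999
grasp_force: 0.0
[-0.68 -0.42  2.22  0.87  1.9  -0.98]
[-21.6, 6.3, -3.9] [-0.013, 0.039, 0.06]
[-21.0, 7.6, -4.7] [-0.013, 0.039, 0.06]
[-20.3, 8.9, -5.4] [-0.013, 0.039, 0.06]
[-19.5, 10.2, -6.0] [-0.013, 0.039, 0.06]
[-18.6, 11.4, -6.6] [-0.013, 0.039, 0.06]
[-17.6, 12.6, -7.1] [-0.013, 0.039, 0.06]
[-16.6, 13.7, -7.6] [-0.013, 0.039, 0.06]
[-15.4, 14.8, -8.0] [-0.013, 0.039, 0.06]

[-62.7, 51.8, 99.6] [-0.0, -0.0, -0.0]
```

```bash
python3 -m handwheel '[[[-21.5,6,-4,-0.013,0.039,0.06,1],[-21,7.5,-4.5,-0.013,0.039,0.06,1],[-20.5,9,-5.5,-0.013,0.039,0.06,1],[-19.5,10,-6,-0.013,0.039,0.06,1],[-18.5,11.5,-6.5,-0.013,0.039,0.06,1],[-17.5,12.5,-7,-0.013,0.039,0.06,1],[-16.5,13.5,-7.5,-0.013,0.039,0.06,1],[-15.5,15,-8,-0.013,0.039,0.06,1],[0,0,0,0,0,0,1]]]'
python3 - <<'E'
from rows import *
p,R,o=cur(); T=side(np.radians(81.3),np.radians(13),1)
pre=hk+[0,0,.132]+T.apply([0,0,.011-.12])
p,R,q=rows(p,R,pre,T,4); print()
cc=cam("wrist"); im,d=bot.snapshot("wrist"); np.savez("pics/w1.npz",im=im,d=d); cv2.imwrite("pics/w1.png",im[...,::-1])
E
```

```text
clock: 3.4
tcp_pos: [0.4698, 0.0211, 0.2358]
tool_rot: [-0.409, 0.593, 0.508, 0.472]
wrist_force: [-0.3, 0.6, 0.4]
grip_width: 0.998
grasp_force: 0.0
[-14.8, 13.2, 24.3] [-0.001, -0.001, -0.001]
[-14.8, 13.2, 24.3] [-0.001, -0.001, -0.001]
[-14.7, 13.1, 24.3] [-0.001, -0.001, -0.001]
[-14.7, 13.1, 24.4] [-0.001, -0.001, -0.001]
```

View pics/w1.png

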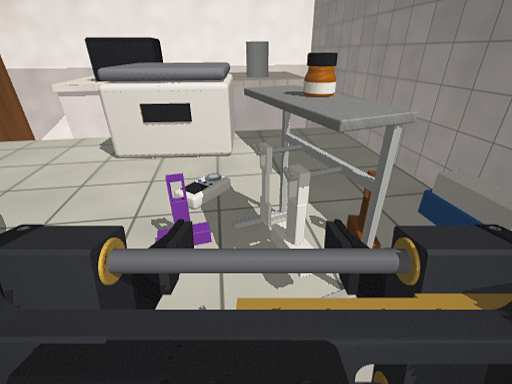

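The wrist view shows the handle at about (297,205), the near post at (385,190) and the paddle behind at (266,190). The tool is coming in from the right side of the rack.

```bash
python3 - <<'E'
from rows import *
z=np.load("pics/w1.npz"); P=cloud("wrist",z["d"]); 
v,u=np.mgrid[:384,:512]
for a,b,vs in((287,312,(180,195,205,220)),(366,402,(140,170,200,220))):
  for vv in vs:
    q=P[vv,a:b]; k=(q[:,0]>.4)&(q[:,0]<.75)&(q[:,1]<.26)&(q[:,1]>.1); q=q[k]
    print(vv,len(q),q.min(0).round(4),np.median(q,0).round(4),q.max(0).round(4))
m=(P[...,0]>.45)&(P[...,0]<.62)&(P[...,1]>.12)&(P[...,1]<.26)&(P[...,2]>.095)&(P[...,2]<.15)&(v<235)&(u>270)&(u<330)
r=cv2.minAreaRect((P[m][:,:2]*1000).astype(np.float32)); print(m.sum(),r)
m=(P[...,0]>.55)&(P[...,0]<.7)&(P[...,1]>.05)&(P[...,1]<.2)&(P[...,2]>.095)&(P[...,2]<.2)&(u>350)
r=cv2.minAreaRect((P[m][:,:2]*1000).astype(np.float32)); print("post",m.sum(),r, "expect",[.5362+.9689*.075+.2475*.125,.2524+.2475*.075-.9689*.125])
E
```

```text
180 22 [0.5346 0.1851 0.181 ] [0.5488 0.1894 0.1913] [0.5616 0.212  0.1939]
195 21 [0.5393 0.186  0.1566] [0.5486 0.1892 0.1684] [0.5608 0.2137 0.1712]
205 20 [0.5396 0.1856 0.141 ] [0.5463 0.1897 0.1525] [0.5612 0.2116 0.1557]
220 18 [0.5403 0.186  0.1155] [0.5465 0.1886 0.128 ] [0.5597 0.2095 0.1304]
140 16 [0.6336 0.1456 0.2522] [0.6361 0.1486 0.2544] [0.6469 0.1564 0.2553]
170 15 [0.6336 0.1458 0.2142] [0.6363 0.1486 0.2176] [0.6462 0.1575 0.2191]
200 14 [0.6338 0.145  0.1727] [0.6359 0.148  0.1769] [0.6466 0.1563 0.1789]
220 13 [0.6339 0.1458 0.1427] [0.6368 0.1475 0.1464] [0.6462 0.1547 0.1483]
534 ((545.611328125, 197.2839813232422), (15.159822463989258, 32.92987060546875), 42.797698974609375)
post 1159 ((635.18359375, 172.62159729003906), (13.895355224609375, 55.140323638916016), 14.068998336791992) expect [0.639805, 0.14984999999999998]
```

```bash
python3 -m handwheel '[[[-15,13,24,0,0,0,1],[-15,13,24,0,0,0,1],[-15,13,24,0,0,0,1],[-15,13,24,0,0,0,1],[0,0,0,0,0,0,1]]]'
python3 - <<'E'
from rows import *
p,R,o=cur(); T=side(np.radians(81.3),np.radians(13),1)
g=np.array([.5495,.201,.132])+T.apply([0,0,.011])
rows(p,R,g,T,1,o["joint_pos"])
# post in tool frame at grasp: 
print(T.inv().apply(np.array([.640,.151,g[2]])-g))
E
```

```text
clock: 3.95
tcp_pos: [0.5318, 0.0965, 0.1578]
tool_rot: [-0.408, 0.592, 0.511, 0.472]
wrist_force: [-0.4, 0.6, -0.6]
grip_width: 1.002
grasp_force: 0.0
[-1.6, 2.4, 120.0] [-0.006, -0.003, 0.001]  q [-0.39, 0.53, 1.94, 1.25, 1.54, -0.92] 0.0
[-0.0104498   0.09702174 -0.04526306]
```

```bash
python3 -m handwheel '[[[-1,1.5,25,-0.006,-0.003,0,1],[-0.5,1,25,0,0,0,1],[0,0,25,0,0,0,1],[0,0,20,0,0,0,1],[0,0,15,0,0,0,1],[0,0,10,0,0,0,1],[0,0,0,0,0,0,1]]]'
python3 - <<'E'
from rows import *
p,R,o=cur(); T=side(np.radians(81.3),np.radians(13),1)
rows(p,R,np.array([.5495,.201,.132])+T.apply([0,0,.011]),T,1)
E
```

```text
clock: 4.65
tcp_pos: [0.5526, 0.2094, 0.1308]
tool_rot: [-0.404, 0.594, 0.509, 0.474]
wrist_force: [-0.9, 0.4, -0.5]
grip_width: 1.001
grasp_force: 0.0
[-0.8, -1.8, 2.1] [0.004, 0.0, 0.002]
```

Now close firmly in steps.

```bash
python3 -m handwheel '[[[0,-1.5,2,0,0,0,0],[0,0,0,0,0,0,-0.3],[0,0,0,0,0,0,-0.5],[0,0,0,0,0,0,-1],[0,0,0,0,0,0,-1],[0,0,0,0,0,0,-1],[0,0,0,0,0,0,-1],[0,0,0,0,0,0,-1],[0,0,0,0,0,0,-1],[0,0,0,0,0,0,-1]]]' 30; python3 - <<'E'
from h import *
im,d=bot.snapshot("wrist"); np.savez("pics/w2.npz",im=im,d=d); cv2.imwrite("pics/w2.png",im[...,::-1])
o=bot.observe(); print(o["grip_width"]*87,o["grasp_force"])
E
```

```text
clock: 5.65
tcp_pos: [0.5518, 0.2107, 0.1299]
tool_rot: [-0.404, 0.595, 0.509, 0.474]
wrist_force: [0.9, -0.9, 0.1]
grip_width: 0.18
grasp_force: 30.0
15.813838154868602 29.938272326253355
```

View pics/w2.png

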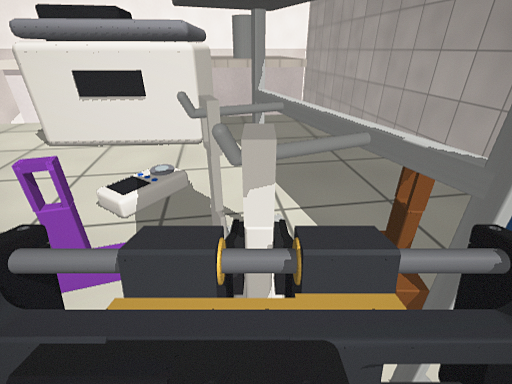

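The width of 15.8 mm shows the scraper has aligned flush with the pads at about (258,240). Next lift 23 mm.

```bash
python3 -m handwheel '[[[5.5,0,-1.3,0,0,0,-1],[5.5,0,-1.3,0,0,0,-1],[5.5,0,-1.3,0,0,0,-1],[5.5,0,-1.3,0,0,0,-1],[0,0,0,0,0,0,-1],[0,0,0,0,0,0,-1]]]' 40; python3 - <<'E'
from h import *
im,d=bot.snapshot("wrist"); np.savez("pics/w3.npz",im=im,d=d); cv2.imwrite("pics/w3.png",im[60:320,130:420,::-1])
E
```

```text
clock: 6.3
tcp_pos: [0.5517, 0.2106, 0.1527]
tool_rot: [-0.403, 0.595, 0.509, 0.474]
wrist_force: [-0.7, 0.5, -2.1]
grip_width: 0.182
grasp_force: 39.9
```

View pics/w3.png

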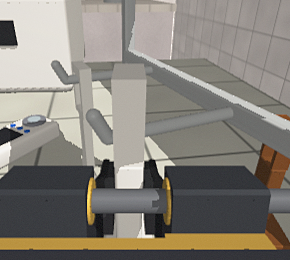

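It is lifted and carries only its own weight (2 N); the hook tip is at about (98,125) in the crop. Pull out along −x of the rack.

```bash
python3 -m handwheel '[[[-0.9,-9.2,-3.8,0,0,0,-1],[-0.9,-9.2,-3.8,0,0,0,-1],[-0.9,-9.2,-3.8,0,0,0,-1],[0,0,0,0,0,0,-1]]]'; python3 -m handwheel '[[[-0.9,-9.2,-3.8,0,0,0,-1],[-0.9,-9.2,-3.8,0,0,0,-1],[-0.9,-9.2,-3.8,0,0,0,-1],[-0.9,-9.2,-3.8,0,0,0,-1],[-0.9,-9.2,-3.8,0,0,0,-1],[0,0,0,0,0,0,-1]]]'; python3 - <<'E'
from rows import *
# plan route to above slab start
p,R,o=cur(); q=o["joint_pos"]; print(q.round(2))
T=side(np.radians(59),np.radians(13),1)
cl=lambda s,z: sc+s*sx+[0,0,.024+.078+z]+T.apply([0,0,.011])
p,R,q=rows(p,R,np.array([.42,.03,.22]),R,6,q);print()
p,R,q=rows(p,R,cl(-.062,.06),T,6,q);print()
E
```

```text
clock: 6.75
tcp_pos: [0.521, 0.2033, 0.152]
tool_rot: [-0.404, 0.595, 0.508, 0.473]
wrist_force: [0.8, 1.0, -2.3]
grip_width: 0.184
grasp_force: 39.9
clock: 7.35
tcp_pos: [0.4729, 0.1912, 0.1521]
tool_rot: [-0.404, 0.595, 0.508, 0.474]
wrist_force: [-0.3, -0.1, -1.2]
grip_width: 0.182
grasp_force: 39.9
[-0.5   0.36  2.13  1.17  1.59 -0.96]
[4.8, -4.5, -29.8] [0.0, 0.0, 0.0]  q [-0.56, 0.33, 2.13, 1.12, 1.63, -0.96] 0.0
[4.8, -4.5, -29.8] [0.0, 0.0, 0.0]  q [-0.62, 0.31, 2.13, 1.07, 1.68, -0.95] 0.0
[4.8, -4.5, -29.8] [0.0, 0.0, 0.0]  q [-0.68, 0.29, 2.12, 1.02, 1.73, -0.95] 0.0
[4.8, -4.5, -29.8] [0.0, 0.0, 0.0]  q [-0.74, 0.27, 2.11, 0.98, 1.78, -0.94] 0.0
[4.8, -4.5, -29.8] [0.0, 0.0, 0.0]  q [-0.8, 0.26, 2.09, 0.94, 1.83, -0.94] 0.0
[4.8, -4.5, -29.8] [0.0, 0.0, 0.0]  q [-0.85, 0.25, 2.07, 0.9, 1.88, -0.94] 0.0

[-15.5, 6.9, -22.2] [-0.062, -0.0, 0.014]  q [-0.91, 0.28, 2.07, 0.9, 1.86, -0.96] 0.0
[-15.4, 8.5, -21.7] [-0.062, -0.0, 0.014]  q [-0.97, 0.3, 2.06, 0.9, 1.84, -0.97] 0.0
[-15.2, 10.1, -21.2] [-0.062, -0.0, 0.014]  q [-1.02, 0.33, 2.05, 0.91, 1.83, -0.98] 0.0
[-15.1, 11.6, -20.5] [-0.062, -0.0, 0.014]  q [-1.07, 0.36, 2.04, 0.92, 1.81, -0.99] 0.0
[-14.9, 13.1, -19.7] [-0.062, -0.0, 0.014]  q [-1.12, 0.39, 2.03, 0.93, 1.79, -1.0] 0.0
[-14.7, 14.5, -18.9] [-0.062, -0.0, 0.014]  q [-1.16, 0.42, 2.02, 0.94, 1.77, -1.0] 0.0
```

```bash
python3 -m handwheel '[[[5,-4.5,-30,0,0,0,-1],[5,-4.5,-30,0,0,0,-1],[5,-4.5,-30,0,0,0,-1],[5,-4.5,-30,0,0,0,-1],[5,-4.5,-30,0,0,0,-1],[5,-4.5,-30,0,0,0,-1],[0,0,0,0,0,0,-1]]]'; python3 -m handwheel '[[[-15.5,7,-22,-0.062,0,0.014,-1],[-15.5,8.5,-21.5,-0.062,0,0.014,-1],[-15,10,-21,-0.062,0,0.014,-1],[-15,11.5,-20.5,-0.062,0,0.014,-1],[-15,13,-19.5,-0.062,0,0.014,-1],[-14.5,14.5,-19,-0.062,0,0.014,-1],[0,0,0,0,0,0,-1]]]'; python3 - <<'E'
from rows import *
p,R,o=cur(); T=side(np.radians(59),np.radians(13),1)
rows(p,R,sc-.062*sx+[0,0,.102+.06]+T.apply([0,0,.011]),T,1)
o=cur()[2]
for n in("wrist","side"):
    cc=cam(n); im,d=bot.snapshot(n); np.savez(f"pics/{n}4.npz",im=im,d=d,P=cloud(n,d,cc))
    cv2.imwrite(f"pics/{n}4.png",im[...,::-1])
a=cv2.imread("pics/wrist4.png"); b=cv2.resize(cv2.imread("pics/side4.png")[190:290,230:350],(400,333)); c=np.zeros((384,792,3),np.uint8); c[:,:392]=a[:,60:452]; c[:333,392:]=b; cv2.imwrite("pics/c4.png",c)
E
```

```text
clock: 8.05
tcp_pos: [0.422, 0.0256, 0.2232]
tool_rot: [-0.401, 0.596, 0.509, 0.475]
wrist_force: [0.2, -0.4, -1.9]
grip_width: 0.179
grasp_force: 39.9
clock: 8.75
tcp_pos: [0.4389, -0.1275, 0.1606]
tool_rot: [-0.305, 0.681, 0.385, 0.543]
wrist_force: [0.6, 0.7, -2.0]
grip_width: 0.179
grasp_force: 39.9
[-0.8, -2.4, 1.3] [0.003, -0.001, 0.002]
```

View pics/c4.png

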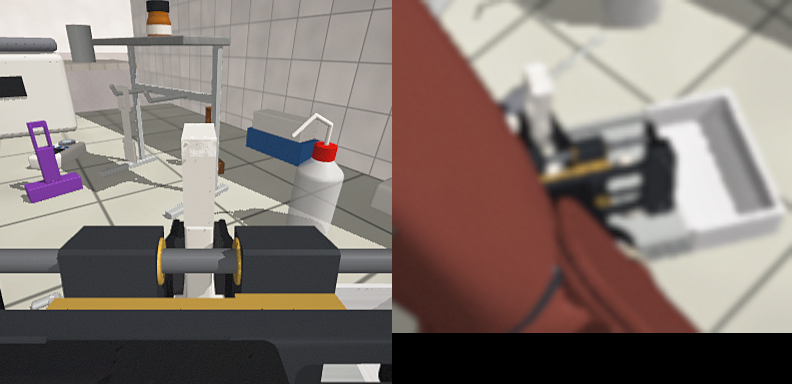

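The handle is held upright at about (200,180), with its top at (200,128). I'll measure its tilt, top height and offset.

```bash
cat > meas.py <<'E'
from rows import *
def meas(P,p,R):
    q=P[100:232,235:285].reshape(-1,3); t=(q-p)@R.as_matrix()  # tool frame
    k=(abs(t[:,1])<.02)&(t[:,2]>-.03)&(t[:,2]<.03); q=q[k]
    top=np.percentile(q[:,2],99)
    # near face plane
    f=R.as_matrix()[:,2]; 
    m=(q[:,2]<top-.006); a=q[m]
    d=a@f
    for _ in range(3):
        A=np.c_[a[:,2],a@R.as_matrix()[:,1],np.ones(len(a))]; h=np.cross(R.as_matrix()[:,1],[0,0,1]); s=a@h
        c=np.linalg.lstsq(A,s,rcond=None)[0]; e=s-A@c; a=a[abs(e)<max(.0015,2*e.std())]
    print("n",len(a),"top z",top.round(4),"pitch slope ds/dz",c[0].round(3),"yaw slope",c[1].round(3))
    # lateral edges per height
    L=[]
    for z in np.arange(a[:,2].min()+.003,a[:,2].max()-.003,.004):
        y=(a[abs(a[:,2]-z)<.002]-p)@R.as_matrix()[:,1]
        if len(y)>5: L.append((z,(y.min()+y.max())/2,np.ptp(y)))
    L=np.array(L); print("roll slope",np.polyfit(L[:,0],L[:,1],1)[0].round(3),"mid y",L[:,1].mean().round(4),"w",L[:,2].mean().round(4))
    print("face centre",a.mean(0).round(4))
E
python3 - <<'E'
from meas import *
z=np.load("pics/wrist4.npz"); p,R,o=cur(); meas(z["P"],p,R); print(p)
E
```

```text
n 387 top z 0.2329 pitch slope ds/dz 1.549 yaw slope 0.005
roll slope -0.115 mid y 0.0008 w 0.0252
face centre [ 0.4315 -0.1397  0.1775]
[ 0.43860146 -0.12541999  0.16144019]
```

```bash
python3 - <<'E'
from rows import *
z=np.load("pics/wrist4.npz"); P=z["P"]; p,R,o=cur(); M=R.as_matrix()
h=np.cross(M[:,1],[0,0,1]) 
for v in range(120,222,8):
    q=P[v,236:288]; t=(q-p)@M; k=(t[:,2]>-.04)&(t[:,2]<.04)
    q=q[k]; y=(q-p)@M[:,1]; s=(q-p)@h
    print(v,len(q),"u",np.where(k)[0][[0,-1]]+236,"z",np.median(q[:,2]).round(4),"y",y.min().round(4),y.max().round(4),"s",np.median(s).round(4))
E
```

```text
Traceback (most recent call last):
IndexError: index 0 is out of bounds for axis 0 with size 0
```

```bash
python3 - <<'E'
from rows import *
z=np.load("pics/wrist4.npz"); P=z["P"]; p,R,o=cur(); M=R.as_matrix()
f=np.cross([0,0,1],M[:,1]) 
for v in range(124,228,8):
    q=P[v,230:292]; s=(q-p)@f; y=(q-p)@M[:,1]; k=(abs(s)<.05)&(abs(y)<.03)
    if k.sum()<4: continue
    q=q[k];y=y[k];s=s[k]
    print(v,len(q),"z",np.median(q[:,2]).round(4),"y",y.min().round(4),y.max().round(4),"s",np.median(s).round(4))
E
```

```text
124 30 z 0.2326 y -0.0072 0.0084 s 0.0017
132 33 z 0.2327 y -0.0075 0.0081 s -0.014
140 34 z 0.2321 y -0.0074 0.008 s -0.025
148 35 z 0.2284 y -0.0075 0.0081 s -0.0252
156 34 z 0.2245 y -0.0071 0.0081 s -0.0252
164 34 z 0.2205 y -0.0073 0.0083 s -0.0253
172 33 z 0.2164 y -0.0074 0.0079 s -0.0252
180 31 z 0.2121 y -0.0075 0.0081 s -0.0252
188 32 z 0.2077 y -0.0072 0.0082 s -0.0252
196 32 z 0.2033 y -0.0073 0.0083 s -0.0255
204 31 z 0.1985 y -0.0075 0.008 s -0.0252
212 31 z 0.1937 y -0.0076 0.008 s -0.0253
220 42 z 0.1886 y -0.0156 0.0169 s -0.0252
```

The scraper is plumb in the grip: near face constant at −25.2 mm, underside 76.7 mm below the TCP. Now down to the slab.

```bash
cat > go.py <<'E'
import sys
from rows import *
s,u,n=float(sys.argv[1]),float(sys.argv[2]),int(sys.argv[3])   # slab x, underside above slab [m], rows
p,R,o=cur(); T=side(np.radians(59),np.radians(13),1)
print("slab xy now",((p-.0102*sy-sc)@np.array([sx,sy]).T*1000).round(1),"underside",round((p[2]-.0767-.024)*1000,1),"yaw",np.degrees(np.arctan2(*R.as_matrix()[:2,2][::-1])).round(2))
rows(p,R,sc+s*sx+.0102*sy+[0,0,.024+.0767+u],T,n,o["joint_pos"])
E
python3 go.py -0.062 0.004 4
```

```text
slab xy now [-60.9   1.1] underside 60.7 yaw 59.11
[-13.9, -0.3, 2.9] [-0.0, -0.0, 0.001]  q [-1.16, 0.45, 2.01, 0.94, 1.75, -1.02] 0.0
[-13.9, -0.3, 2.9] [-0.0, -0.0, 0.001]  q [-1.16, 0.48, 2.0, 0.94, 1.74, -1.04] 0.0
[-13.9, -0.3, 2.9] [-0.0, -0.0, 0.001]  q [-1.16, 0.52, 1.99, 0.93, 1.72, -1.06] 0.0
[-13.9, -0.3, 2.9] [-0.0, -0.0, 0.001]  q [-1.16, 0.55, 1.99, 0.93, 1.71, -1.08] 0.0
```

```bash
python3 -m handwheel '[[[-14,0,3,0,0,0,-1],[-14,0,3,0,0,0,-1],[-14,-1,3,0,0,0,-1],[-7,0,1.5,0,0,0,-1],[-5,0,1.2,0,0,0,-1],[0,0,0,0,0,0,-1]]]'; python3 -m handwheel '[[[-1,0,0.2,0,0,0,-1],[-1,0,0.2,0,0,0,-1],[0,0,0,0,0,0,-1],[0,0,0,0,0,0,-1]]]';python3 go.py 0.01 0.0015 8
```

```text
clock: 9.45
tcp_pos: [0.4377, -0.1253, 0.1062]
tool_rot: [-0.307, 0.68, 0.387, 0.542]
wrist_force: [0.0, 0.4, -2.5]
grip_width: 0.18
grasp_force: 39.9
clock: 9.85
tcp_pos: [0.4376, -0.1261, 0.1045]
tool_rot: [-0.306, 0.68, 0.387, 0.542]
wrist_force: [0.1, -0.2, -1.6]
grip_width: 0.179
grasp_force: 39.9
slab xy now [-61.4   0. ] underside 3.8 yaw 59.09
[-0.3, 8.9, 0.0] [-0.0, -0.0, 0.001]  q [-1.15, 0.56, 1.96, 0.94, 1.71, -1.08] 0.0
[-0.3, 8.9, 0.0] [-0.0, -0.0, 0.001]  q [-1.14, 0.58, 1.94, 0.95, 1.71, -1.07] 0.0
[-0.3, 8.9, 0.0] [-0.0, -0.0, 0.001]  q [-1.13, 0.59, 1.92, 0.96, 1.71, -1.05] 0.0
[-0.3, 8.9, 0.1] [-0.0, -0.0, 0.001]  q [-1.12, 0.6, 1.9, 0.97, 1.71, -1.04] 0.0
[-0.3, 8.9, 0.1] [-0.0, -0.0, 0.001]  q [-1.11, 0.61, 1.88, 0.98, 1.71, -1.03] 0.0
[-0.3, 8.9, 0.1] [-0.0, -0.0, 0.001]  q [-1.1, 0.62, 1.86, 0.99, 1.71, -1.02] 0.0
[-0.3, 8.9, 0.1] [-0.0, -0.0, 0.001]  q [-1.09, 0.64, 1.84, 0.99, 1.71, -1.01] 0.0
[-0.3, 8.9, 0.1] [-0.0, -0.0, 0.001]  q [-1.08, 0.65, 1.82, 1.0, 1.71, -1.0] 0.0
```

```bash
python3 -m handwheel '[[[-1.5,0,0.3,0,0,0,-1],[0,8,0,0,0,0,-1],[0,8,0,0,0,0,-1],[0,7,0,0,0,0,-1],[0,7,0,0,0,0,-1],[0,7,0,0,0,0,-1],[0,7,0,0,0,0,-1],[0,7,0,0,0,0,-1],[0,7,0,0,0,0,-1],[0,7,0,0,0,0,-1],[0,7,0,0,0,0,-1],[0,0,0,0,0,0,-1]]]';python3 go.py 0.072 0.0015 10
```

```text
clock: 11.05
tcp_pos: [0.5001, -0.1636, 0.1031]
tool_rot: [-0.306, 0.68, 0.387, 0.542]
wrist_force: [0.3, -0.8, -1.5]
grip_width: 0.177
grasp_force: 39.9
slab xy now [11.4  0.1] underside 2.4 yaw 59.08
[-0.1, 6.1, 0.0] [-0.0, -0.0, 0.0]  q [-1.08, 0.66, 1.8, 1.01, 1.71, -0.99] 0.0
[-0.1, 6.1, 0.0] [-0.0, -0.0, 0.0]  q [-1.07, 0.66, 1.79, 1.01, 1.71, -0.99] 0.0
[-0.1, 6.1, 0.0] [-0.0, -0.0, 0.0]  q [-1.07, 0.67, 1.77, 1.02, 1.71, -0.98] 0.0
[-0.1, 6.1, 0.0] [-0.0, -0.0, 0.0]  q [-1.06, 0.68, 1.76, 1.02, 1.71, -0.97] 0.0
[-0.1, 6.1, 0.0] [-0.0, -0.0, 0.0]  q [-1.06, 0.69, 1.74, 1.03, 1.71, -0.96] 0.0
[-0.1, 6.1, 0.0] [-0.0, -0.0, 0.0]  q [-1.05, 0.7, 1.73, 1.03, 1.71, -0.95] 0.0
[-0.1, 6.1, 0.0] [-0.0, -0.0, 0.0]  q [-1.05, 0.71, 1.71, 1.04, 1.72, -0.95] 0.0
[-0.1, 6.1, 0.0] [-0.0, -0.0, 0.0]  q [-1.04, 0.71, 1.7, 1.04, 1.72, -0.94] 0.0
[-0.1, 6.1, 0.0] [-0.0, -0.0, 0.0]  q [-1.04, 0.72, 1.68, 1.05, 1.72, -0.93] 0.0
[-0.1, 6.1, 0.0] [-0.0, -0.0, 0.0]  q [-1.03, 0.73, 1.66, 1.05, 1.72, -0.92] 0.0
```

```bash
python3 -m handwheel '[[[0,6,0,0,0,0,-1],[0,6,0,0,0,0,-1],[0,6,0,0,0,0,-1],[0,6,0,0,0,0,-1],[0,6,0,0,0,0,-1],[0,6,0,0,0,0,-1],[0,6,0,0,0,0,-1],[0,6,0,0,0,0,-1],[0,6,0,0,0,0,-1],[0,6,0,0,0,0,-1],[0,4,0,0,0,0,-1],[0,0,0,0,0,0,-1]]]';python3 go.py 0.01 0.004 6; python3 - <<'E'
from h import *
a,_=bot.snapshot("side"); b,_=bot.snapshot("top")
cv2.imwrite("pics/s5.png",np.hstack([cv2.resize(x[...,::-1],(400,400)) for x in (a[200:290,250:360],b[140:240,270:370])]))
E
```

```text
clock: 12.25
tcp_pos: [0.5547, -0.196, 0.1033]
tool_rot: [-0.306, 0.68, 0.387, 0.542]
wrist_force: [-0.7, 0.3, -1.7]
grip_width: 0.185
grasp_force: 39.9
slab xy now [75.   0.4] underside 2.6 yaw 59.09
[0.3, -10.8, -0.1] [-0.0, -0.0, 0.001]  q [-1.04, 0.72, 1.68, 1.05, 1.72, -0.93] 0.0
[0.3, -10.8, -0.1] [-0.0, -0.0, 0.001]  q [-1.05, 0.7, 1.71, 1.04, 1.72, -0.95] 0.0
[0.3, -10.8, -0.1] [-0.0, -0.0, 0.001]  q [-1.05, 0.69, 1.74, 1.03, 1.72, -0.96] 0.0
[0.2, -10.8, -0.1] [-0.0, -0.0, 0.001]  q [-1.06, 0.67, 1.77, 1.02, 1.71, -0.97] 0.0
[0.2, -10.8, -0.1] [-0.0, -0.0, 0.001]  q [-1.07, 0.66, 1.79, 1.01, 1.71, -0.98] 0.0
[0.2, -10.8, -0.1] [-0.0, -0.0, 0.001]  q [-1.08, 0.64, 1.82, 1.0, 1.71, -1.0] 0.0
```

View pics/s5.png

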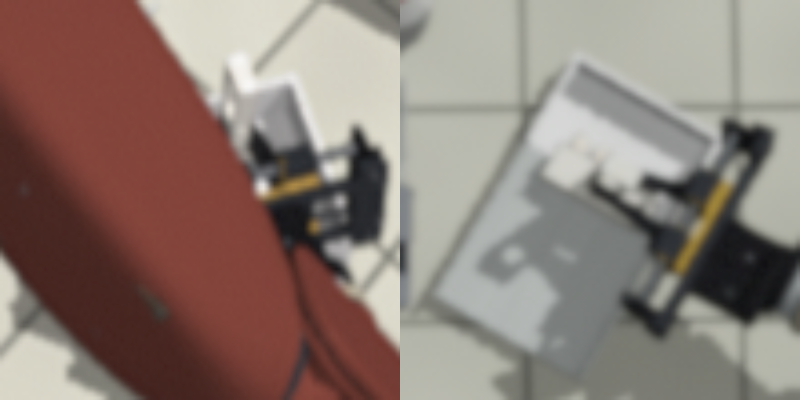

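The slab now shows only shadows and light patches, and chips appear just past the edge at about (580,145). I'll retreat the scraper to mid-slab and lower it.

```bash
python3 -m handwheel '[[[0,-10,0,0,0,0,-1],[0,-10,0,0,0,0,-1],[0,-10,0,0,0,0,-1],[0,-10,0,0,0,0,-1],[0,-10,0,0,0,0,-1],[0,-10,0,0,0,0,-1],[0,-10,0,0,0,0,-1],[0,-10,0,0,0,0,-1],[0,0,0,0,0,0,-1]]]'; python3 - <<'E'
from h import *
b,d=bot.snapshot("top"); np.savez("pics/t6.npz",im=b,d=d)
cv2.imwrite("pics/s6.png",cv2.resize(b[140:240,270:370,::-1],(600,600),interpolation=2))
E
```

```text
clock: 13.25
tcp_pos: [0.4846, -0.1539, 0.1029]
tool_rot: [-0.307, 0.68, 0.386, 0.542]
wrist_force: [0.3, -0.2, -1.7]
grip_width: 0.182
grasp_force: 39.9
```

View pics/s6.png

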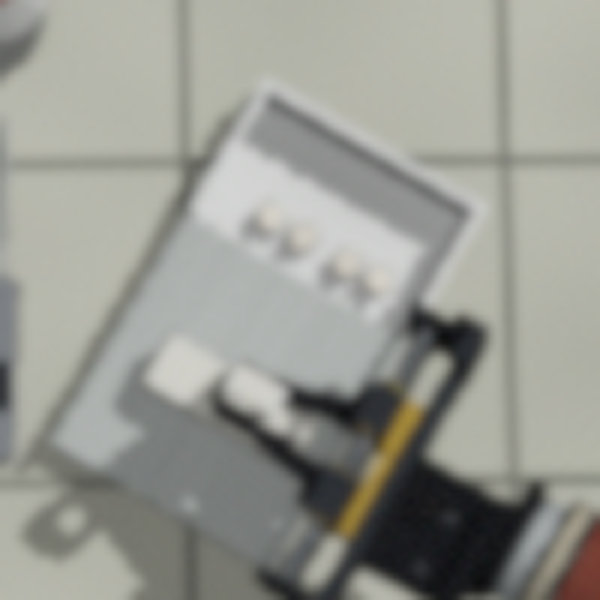

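All four chips are in the tray, at about (268,215), (297,240), (345,265) and (375,280). Lower to contact.

```bash
python3 -m handwheel '[[[-1,0,0.2,0,0,0,-1],[-0.8,0,0.2,0,0,0,-1],[0,0,0,0,0,0,-1],[0,0,0,0,0,0,-1]]]'; python3 -m handwheel '[[[-0.7,0,0.2,0,0,0,-1],[0,0,0,0,0,0,-1],[0,0,0,0,0,0,-1]]]'
```

```text
clock: 13.7
tcp_pos: [0.4858, -0.1548, 0.101]
tool_rot: [-0.306, 0.68, 0.387, 0.542]
wrist_force: [0.7, -0.0, -1.6]
grip_width: 0.181
grasp_force: 39.9
clock: 14.0
tcp_pos: [0.4857, -0.1548, 0.1004]
tool_rot: [-0.306, 0.68, 0.387, 0.542]
wrist_force: [0.0, 0.3, -0.8]
grip_width: 0.177
grasp_force: 39.9
```

```bash
python3 -m handwheel '[[[-0.5,0,0.1,0,0,0,-1],[0,0,0,0,0,0,-1],[0,0,0,0,0,0,-0.4],[0,0,0,0,0,0,0],[0,0,0,0,0,0,0.3],[0,0,0,0,0,0,0.3],[0,0,0,0,0,0,0.3]]]' && python3 -m handwheel '[[[0,0,-15,0,0,0,0.3],[0,0,-25,0,0,0,0.3],[0,0,-30,0,0,0,0.3],[5,0,-30,0,0,0,0.3],[10,0,-30,0,0,0,0.3],[0,0,0,0,0,0,0.3],[0,0,0,0,0,0,0.3]]]'; python3 - <<'E'
from h import *
cc=cam("wrist"); im,d=bot.snapshot("wrist"); b,_=bot.snapshot("top")
cv2.imwrite("pics/s7.png",np.hstack([cv2.resize(im[...,::-1],(512,384)),cv2.resize(b[150:240,270:335,::-1],(277,384))]))
E
```

```text
clock: 14.7
tcp_pos: [0.4856, -0.1546, 0.0998]
tool_rot: [-0.306, 0.68, 0.387, 0.542]
wrist_force: [-0.6, -0.1, -0.5]
grip_width: 0.552
grasp_force: 0.0
clock: 15.4
tcp_pos: [0.4218, -0.2618, 0.1437]
tool_rot: [-0.305, 0.68, 0.387, 0.542]
wrist_force: [0.4, 0.8, -0.7]
grip_width: 0.651
grasp_force: 0.0
```

View pics/s7.png

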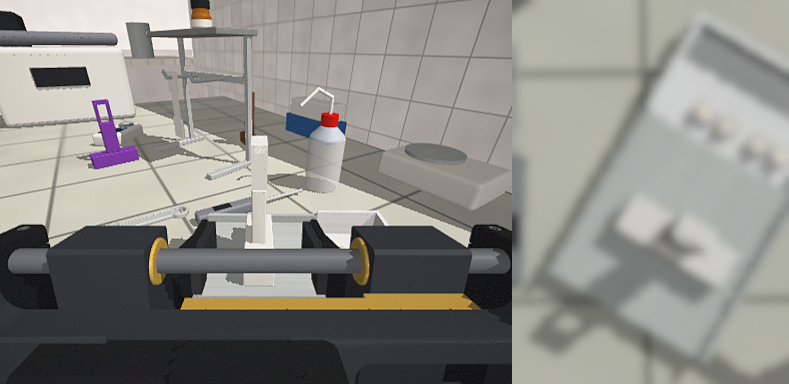

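The scraper stands upright and free at about (260,200), centred on the slab. All four chips are in the tray and the gripper is clear, so I'm handing in.

```bash
python3 -c "
from plant import bot
print(bot.job_done())"
```

```text
the job is handed in; nothing more can be done
None
```

The job is handed in, though the hand-in returned no verdict: my last pictures show all four chips in the catch tray and the scraper standing released and upright on the slab, with no bystanders touched as far as I could see.

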